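# Hold the hidden bolt head so the utensil bar stays level

## Robot

A 6-joint arm with a two-finger parallel gripper is mounted at the origin on the work surface. World frame = base frame: x ahead of the robot, y to its left, z up, the work surface at z = 0. Lengths are in mm, angles in rad, forces in N, time in s.
With the tool pointing down it reaches from about 300 to 875 mm from the base axis. Payload 6.4 kg.
Tool frame: the origin (TCP) lies midway between the tips of the shut fingers; the grasp point (between the pads) lies 19 mm behind it; z points along the fingers, y is the line along which they close (so a half turn about z gives the same grasp; the last joint's range is limited). The gripper opens to 88 mm and grips with 3 to 60 N. Pads are 18 mm wide; open, the fingers measure 123 mm over their backs; the gripper's body (75 mm by 187 mm) begins 45 mm behind the grasp point.
Start: joints at [-1.319, 0.181, 1.607, -0, 1.354, -0.206], TCP at [254.153, -515.797, 206.114] pointing down, gripper open.
Joint ranges: [-2.99, 2.99], [-0.89, 2.07], [0.3, 2.58], [-1.14, 4.28], [0, 2.63], [-3.12, 3.12]. Speed limits (rad/s): [2.57, 2.57, 3.01, 3.14, 3.14, 3.14].

## Interface

Orientations are given as [roll, pitch, yaw] about the fixed x, y, z axes, in that order (R = Rz(yaw) Ry(pitch) Rx(roll)).
In Python, from bench import r, imaging gives the robot as it stands. The module is installed in compiled form; this text tells all that it offers.
- The arm moves only by the tool drive_tool, never from a script. Its argument "moves" is text: rows parted by semicolons, each of 7 numbers parted by spaces: the shift along the tool's x, y, z in cm, then the turn, a rotation vector about the tool's x, y, z in degrees, then the finger opening in cm, from 0 to 8.81. In form: dx dy dz ax ay az claw; .... A call has 1 to 20 rows; each row shifts and turns the commanded pose from where the row before left it, along the tool's axes as they then stand; what a row does not reach is not made up. A row lasts 1/12 s, in which the tool goes at most 41.7 mm and 7.16 degrees, less where a joint would pass 70% of its speed; a pose out of reach is approached as far as the arm can. A call with a gripper value outside its range is refused whole. The fingers move at their own pace and stop on an object; "squeeze" is the grip in N (left out, the last holds). Time passes only in rows, so rows that do not move let the fingers close. It gives the time, the measured TCP pose, the force, the opening and the grip force at its end, in the units of the state.
- r.get_state(): the state, without advancing time (a new reading comes with each control period).
- imaging.get_image(name): name is "scene" or "side" or "wrist"; returns the picture (400x640x3 uint8, red, green, blue); there is no depth.
- imaging.camera_info(name): a dict with "intrinsics" (3x3 intrinsics, pixels), "dist" ([k1, k2, p1, p2, k3] as OpenCV has them; the pictures are not rectified), "cam_to_world" (4x4, takes a point from camera to world coordinates); the wrist camera has in their place "tool_from_camera" (4x4, takes a point from camera to tool coordinates, whose origin is the TCP and whose axes are the flange's). Camera axes: x right, y up, looking along -z (the intrinsics and any distortion apply to the point x, -y, -z); pixel columns grow to the right and rows downward; lengths in mm; the calibration is good to about 2 mm. A picture is of the moment at which its call begins: read the wrist's pose just before it. camera_info takes no time and is no camera call.
- r.hand_in(): hands the job in; it is judged then, once.
The state is a dict: "t": time; "joints": joint angles; "qvel": joint speeds; "joint_torque": joint torques, N m; "eef_pos": TCP position; "ee_rot": TCP orientation; "ft_force": force on the tool from outside, world axes, zero at the start; "torque": the same for the moment, N m; "finger_gap": finger opening in mm; "finger_force": force on a finger pad.
Only numpy, scipy, OpenCV 4.12 (cv2) and the standard library are available. Lean on these libraries where they do the work, as an engineer would, in place of code of your own. Each camera call takes 0.05 s, during which the arm holds its last target. There are 200 camera calls.

## Task

The utensil bar on the splash bracket has sagged, and I want to tighten its nut from the front: turn the black latch knob a quarter turn clockwise to free the steel cover, slide the cover aside by its fin as far as it goes, then reach down into the gap behind the bracket plate and take hold of the bolt head. Turn the bolt by its head until the bar is level and finish still holding it there, gripped firmly so that it cannot turn back; do not push or lift the bar itself, and leave the mug, bowl and bottle alone.

Things in the scene. Friction and masses are not known exactly. Their poses are not given: they have to be found in the camera images.
- bracket: Fixed splash bracket. Origin on the worktop right below the bolt head; x from the steel front plate to the white tiled upstand, y along the plates. Inner faces at x = -27 and +27 mm (54 mm gap, open on top and at both ends); front plate 6 mm thick, upstand 16, both 122 mm high, y from -80 to 210 mm. Bolt axis along x, 100 mm up. A latch shelf, top 74 mm up, stands in front of the front plate.
- latch (a joint): Angle of the latch knob, rad: between 0 and 0.12 at the start (its tongue blocks the cover), grows as it turns clockwise seen from above, end stop at 1.65. Light friction (0.04 N m); it stays where it is left.
- latch_grip (a point): On the latch knob's vertical axis at grip height, 120 mm above the worktop, at bracket x = -85, y = +100 mm. The black grip bar is 40 mm long, 12 mm wide, from 101 to 135 mm up; this point's x axis runs along the bar and along the steel tongue under it (42 mm long, 85 to 93 mm up), y across; they turn with the knob.
- cover (a joint): Travel of the sliding cover, m: 0 shut (over the bolt head), grows along the bracket's +y, end stop at 0.12. About 1.5 N of friction; it stays where it is left. It is blocked until the latch has been turned.
- fin_centre (a point): Centre of the upright fin on the sliding steel cover, axes as the bracket's, 150 mm up, at bracket y = +30 mm when shut. Fin: 12 mm thick along y, 50 mm along x, from 128 to 172 mm above the worktop. The cover plate is 86 mm (x) by 100 mm (y), its top 128 mm up, reaching 65 mm to -y and 35 mm to +y of the fin's centre.
- head_centre (a point): Centre of the hexagonal steel bolt head in mid-gap, 100 mm above the worktop, 22 mm below the plates' rims. 24 mm across flats, 16 mm thick along the bolt. x axis along the bolt (bracket x); axes turn with the head. Two opposite flats, 13.9 mm long, look along this point's +y and -y: upright when the bar is level.
- sag (a joint): Turn of head, bolt and bar together about the bracket's +x axis (right-handed), rad: 0 = bar level, positive = its free end hangs low. Starts about 0.15 to 0.35, the bar's weight resting on a rubber bush (0.8 N m per rad, zero at level); holding it level takes a steady 0.14 to 0.29 N m on the head; it sags back when let go. Stops at -0.3, 0.55.
- bar_tip (a point): Free end of the steel utensil bar, which has three small hooks and is fixed on the bolt in front of the front plate: 22 mm high, 6 mm thick, at bracket x = -40 mm, from 20 mm on the +y side of the bolt to 185 mm on the -y side. y axis along the bar.
- mug: White mug, 80 mm wide, 90 mm high, bystander; origin at the centre of its underside.
- bowl: White bowl, 130 mm wide, 50 mm high, bystander; origin at the centre of its underside.
- soap_bottle: Green bottle, 60 mm wide, 190 mm high, bystander; origin at the centre of its underside.

How it is judged (in metres and radians):
On the way, in this order (a step that is already met when the one before it is completed fails the run):
1. the latch knob is turned about a quarter turn clockwise (value of joint latch above 1.1 rad), for 0.1 s.
2. the cover is slid fully aside (value of joint cover above 0.108 m), for 0.1 s.
3. the bolt head is gripped between the fingers (distance between the grasp point and head_centre below 0.03 m and contact force between the fingers and sag above 6 N), for 0.2 s.
At the end, for the whole second after the job is handed in: The bolt head is held between the fingers (contact force over 6 N, grasp point within 30 mm of the head's centre), still, with the utensil bar level within 0.09 rad (5 degrees); nothing touches the bar; the cover is still open (over 100 mm of its 120 mm) and the latch still turned (over 1.0 rad) (all of step 3 and value of joint sag between -0.09 and 0.09 rad and velocity of joint sag between -0.05 and 0.05 rad/s and contact force between anything else and utensil_bar below 0.5 N and value of joint cover above 0.1 m and value of joint latch above 1 rad); the arm keeps its last pose, push and grip.
It fails at once if the bar itself is pushed or lifted (contact force between any of the arm, the fingers and utensil_bar above 3 N).
It fails at once if the mug, bowl or bottle is disturbed (distance of any of mug, bowl, soap_bottle from where it was at the start of the episode above 0.03 m).
It also fails if it takes over 48 s, if anything falls off the work surface, if the arm or the gripper's body presses on something with over 40 N, if the wrist force passes 120 N, or if a joint passes its speed limit or range.

## Working session

There is one attempt and no reset: what is moved stays moved. The work goes in short steps, Python scripts to look and compute and a tool call to move; the robot and the scene stay as the last step left them, time stands still between calls to the robot, and variables do not carry over. Pictures are saved under pics/ and viewed, at most 10 in all, crops included, and the job is handed in when it is done.

Besides the shell and the picture viewer there is one more tool, called after "Call:" in YAML: its name, and indented under it one key for each argument. drive_tool: Moves the arm, as the interface text tells. Its arguments: {"type":"object","properties":{"moves":{"type":"string"},"squeeze":{"type":"number"}},"required":["moves"]}

```bash
mkdir -p pics; python3 - <<'E'
from bench import r, imaging
import cv2,numpy as np
s=r.get_state();print(s)
for n in("scene","side","wrist"):
    im=imaging.get_image(n);cv2.imwrite(f"pics/{n}0.png",im[:,:,::-1]);print(n,imaging.camera_info(n))
E
```

```text
{'t': 0.0, 'joints': array([-1.31930232e+00,  1.81538240e-01,  1.60796186e+00, -8.40976729e-06,
        1.35383264e+00, -2.06306117e-01]), 'qvel': array([ 0.00142849,  0.00129308,  0.0006088 , -0.0011393 ,  0.00163195,
       -0.00096306]), 'joint_torque': array([ 1.96252375e-03, -4.33864224e+01, -3.41851473e+01,  7.00987643e-02,
        3.82331468e-02, -1.40561488e-04]), 'eef_pos': array([ 253.99789167, -515.2089058 ,  205.23408318]), 'ee_rot': array([-3.13988779e+00, -3.48413098e-04,  4.57801649e-01]), 'ft_force': array([-0.59291121,  0.23105866,  0.11302055]), 'torque': array([ 0.00592117, -0.03148589,  0.03700776]), 'finger_force': 0.0, 'finger_gap': 87.82581014341771}
scene {'intrinsics': array([[394.8486943 ,   0.        , 317.26943747],
       [  0.        , 394.8486943 , 206.61924685],
       [  0.        ,   0.        ,   1.        ]]), 'dist': array([0.02348536, 0.        , 0.        , 0.        , 0.        ]), 'cam_to_world': array([[-2.55644481e-02, -7.85228343e-01,  6.18678356e-01,
         1.17537368e+03],
       [ 9.99525251e-01, -9.43123401e-03,  2.93312979e-02,
     
[... 727 characters left out ...]
 [ 0.00000000e+00,  0.00000000e+00,  0.00000000e+00,
         1.00000000e+00]])}
wrist {'intrinsics': array([[325.67166602,   0.        , 323.77511972],
       [  0.        , 325.67166602, 199.42753563],
       [  0.        ,   0.        ,   1.        ]]), 'dist': array([-0.04513258,  0.        ,  0.        ,  0.        ,  0.        ]), 'tool_from_camera': array([[-1.35481197e-04,  9.59179065e-01,  2.82799405e-01,
         7.22746637e+01],
       [ 9.99999969e-01,  1.89221035e-04, -1.62714851e-04,
         4.16588797e-01],
       [-2.09584274e-04,  2.82799374e-01, -9.59179060e-01,
        -1.78823986e+02],
       [ 0.00000000e+00,  0.00000000e+00,  0.00000000e+00,
         1.00000000e+00]])}
```

View pics/scene0.png

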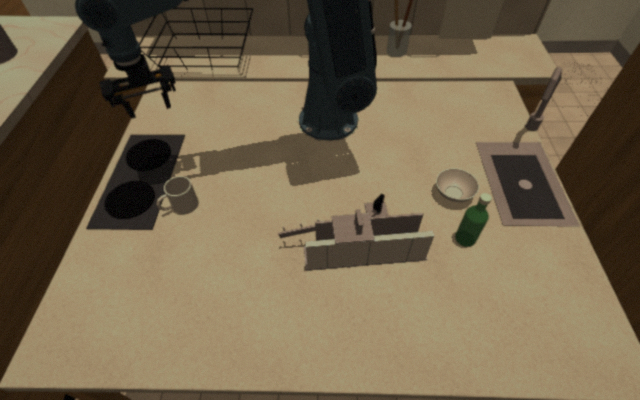

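View pics/side0.png

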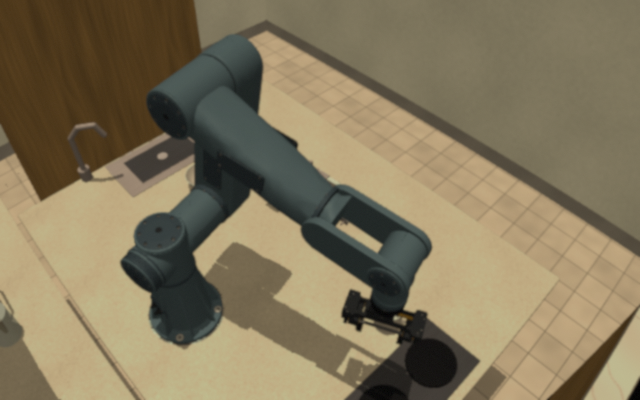

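The scene view shows the bracket at about (365,240): upstand from (305,255) to (432,248), cover fin at (365,222), black knob at (379,203). In the side view the arm hides the bracket.

```bash
python3 - <<'E'
import cv2
im=cv2.imread("pics/scene0.png")[180:280,270:440]
cv2.imwrite("pics/s0z.png",cv2.convertScaleAbs(cv2.resize(im,None,fx=4.7,fy=4.7,interpolation=cv2.INTER_CUBIC),alpha=1.5))
E
```

```text
(no output)
```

View pics/s0z.png

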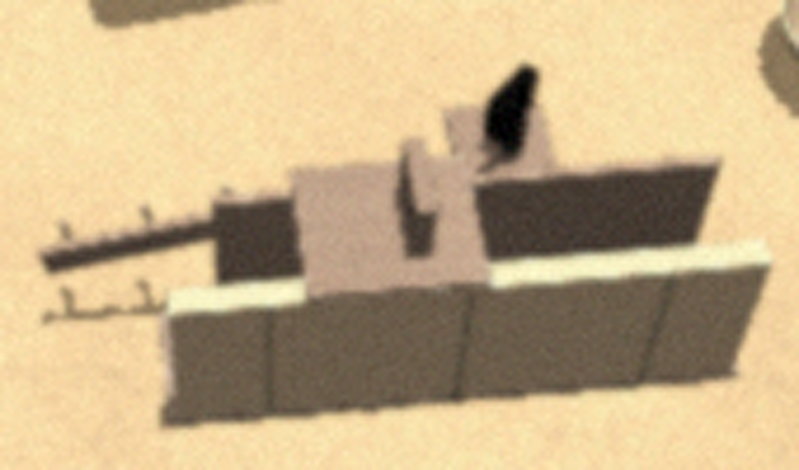

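The zoom shows the upstand's top outer corners at (170,312) and (769,264), the front plate's top corners at (216,203) and (718,162), and the knob at (512,110).

```bash
cat > h.py <<'E'
import numpy as np,cv2
from scipy.spatial.transform import Rotation as R
from bench import r, imaging
def ray(name,uv,T=None):
    c=imaging.camera_info(name)
    if T is None: M=c['cam_to_world']
    else: M=T@c['tool_from_camera']
    p=cv2.undistortPoints(np.array([[uv]],float),c['intrinsics'],c['dist'])[0,0]
    return M[:3,3],M[:3,:3]@np.array([p[0],-p[1],-1])
def onz(name,uv,z,T=None):
    o,d=ray(name,uv,T);return o+d*(z-o[2])/d[2]
def project(name,P,T=None):
    c=imaging.camera_info(name); M=c['cam_to_world'] if T is None else T@c['tool_from_camera']
    q=(np.asarray(P,float)-M[:3,3])@M[:3,:3]; q=q*[1,-1,-1]
    return cv2.projectPoints(q.reshape(-1,1,3),np.zeros(3),np.zeros(3),c['intrinsics'],c['dist'])[0][:,0]
def tool(s=None):
    s=s or r.get_state();T=np.eye(4);T[:3,:3]=R.from_euler('xyz',s['ee_rot']).as_matrix();T[:3,3]=s['eef_pos'];return T
def brk(p,yaw): # bracket -> world, p=(x,y,yaw)
    pass
E
python3 - <<'E'
from h import *
f=lambda u,v:(270+(u+.5)/4.7-.5,180+(v+.5)/4.7-.5)
L={'uL':((170,312),(43,-80)),'uR':((769,264),(43,210)),'uLi':((170,292),(27,-80)),'uRi':((768,243),(27,210)),'pL':((216,201),(-30,-80)),'pR':((718,161),(-30,210))}
A=[];B=[]
for k,(uv,b) in L.items():
    p=onz('scene',f(*uv),122)[:2];print(k,p);A.append(b);B.append(p)
A=np.array(A,float);B=np.array(B);a=A-A.mean(0);b=B-B.mean(0)
th=np.arctan2((a[:,0]*b[:,1]-a[:,1]*b[:,0]).sum(),(a*b).sum())
Rm=np.array([[np.cos(th),-np.sin(th)],[np.sin(th),np.cos(th)]])
t=B.mean(0)-Rm@A.mean(0);print('yaw',th,'org',t,'res',(B-(A@Rm.T+t)).round(1).tolist())
for n,q in dict(latch=(-85,100),fin=(0,30),head=(0,0)).items():print(n,Rm@q+t)
print('knob top',onz('scene',f(530,68),135),onz('scene',f(512,130),118))
print('mug',onz('scene',(180,205),0),'bowl',onz('scene',(457,198),0),'bot',onz('scene',(468,243),0))
E
```

```text
uL [637.58711854 -50.24485475]
uR [601.88376686 273.70466688]
uLi [624.82166125 -50.8031523 ]
uRi [588.03377158 275.31416266]
pL [563.72536963 -27.62278162]
pR [531.95432314 255.99870497]
yaw 0.10523215992970185 org [584.90223219  46.68351709] res [[1.5, -21.9], [-3.7, 13.7], [4.7, -20.8], [-1.7, 17.0], [0.3, 8.4], [-1.1, 3.6]]
latch [489.86863013 137.20210346]
fin [581.75109077  76.51756321]
head [584.90223219  46.68351709]
knob top [475.18465177 153.01320023 135.        ] [507.85423625 142.07545478 118.        ]
mug [ 413.3345566  -460.21159826    0.        ] bowl [374.97035511 408.1644159    0.        ] bot [542.41732984 407.21985914   0.        ]
```

Call:
drive_tool:
  moves: "0 0 -3 0 0 0 8.8;2.4 -2.3 -0.6 0 0 0 8.8;2.4 -2.3 -0.6 0 0 0 8.8;2.4 -2.3 -0.6 0 0 0 8.8;2.4 -2.3 -0.6 0 0 0 8.8;2.4 -2.3 -0.6 0 0 0 8.8;2.4 -2.3 -0.6 0 0 0 8.8;2.4 -2.3 -0.6 0 0 0 8.8;2.4 -2.3 -0.6 0 0 0 8.8;2.4 -2.3 -0.6 0 0 0 8.8;2.4 -2.3 -0.6 0 0 0 8.8;2.4 -2.3 -0.6 0 0 0 8.8;2.4 -2.3 -0.6 0 0 0 8.8;2.4 -2.3 -0.6 0 0 0 8.8;2.4 -2.3 -0.6 0 0 0 8.8;2.4 -2.3 -0.6 0 0 0 8.8;2.4 -2.3 -0.6 0 0 0 8.8;2.4 -2.3 -0.6 0 0 0 8.8;2.4 -2.3 -0.6 0 0 0 8.8;2.4 -2.3 -0.6 0 0 0 8.8"

```text
t: 1.82
eef_pos: [470.1, 79.6, 350.3]
ee_rot: [-3.142, 0.0, 0.458]
ft_force: [1.1, -0.5, 0.9]
finger_gap: 87.8
finger_force: 0.0
```

Call:
drive_tool:
  moves: "0 0 0 0 0 -7 8.8;0 0 0 0 0 -7 8.8;0 0 0 0 0 -7 8.8;0 0 0 0 0 -7 8.8;0 0 0 0 0 -7 8.8;0 0 0 0 0 -7 8.8;0 0 0 0 0 -7 8.8;0 0 0 0 0 -7 8.8;0 0 0 0 0 -7 8.8;0 0 0 0 0 -7 8.8;0 0 0 0 0 -7 8.8;0 0 0 0 0 -7 8.8;0 0 0 0 0 -7 8.8;0 0 0 0 0 -7 8.8;0 0 0 0 0 -7 8.8;0 0 0 0 0 -7 8.8;0 0 0 0 0 -7 8.8;0 0 0 0 0 -7 8.8;0 0 0 0 0 -7 8.8;0 0 0 0 0 -7 8.8"

```text
t: 3.48
eef_pos: [469.9, 77.8, 349.8]
ee_rot: [-3.142, -0.001, 2.907]
ft_force: [-0.6, 0.3, 0.2]
finger_gap: 88.2
finger_force: 0.0
```

Call:
drive_tool:
  moves: "0 0 0 0 0 -7 8.8;0 0 0 0 0 -7 8.8;0 0 0 0 0 -2.5 8.8;0 0 0 0 0 0 8.8;0 0 0 0 0 0 8.8"

```text
t: 3.9
eef_pos: [469.9, 77.8, 349.9]
ee_rot: [3.142, -0.0, -3.096]
ft_force: [-0.5, -0.8, -0.0]
finger_gap: 88.0
finger_force: 0.0
```

```bash
python3 - <<'E'
from h import *
s=r.get_state();print(s['joints'],s['eef_pos'],s['ee_rot'])
im=imaging.get_image("wrist");cv2.imwrite("pics/w1.png",im[:,:,::-1]);np.save('T1',tool(s))
E
```

```text
[-8.59298472e-02 -1.30687702e-01  1.64030793e+00 -3.57608682e-06
  1.63236373e+00 -1.70257699e+00] [469.93280611  77.75408389 349.90469701] [ 3.14154477e+00 -3.88380762e-04 -3.09574205e+00]
```

View pics/w1.png

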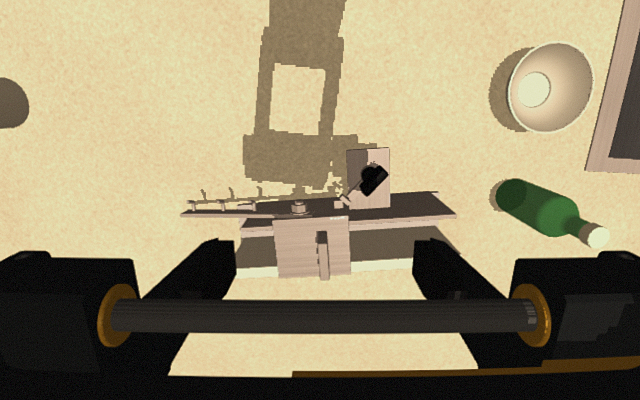

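The wrist view shows the shelf with the black knob at about (373,178), its tongue pointing down-left to (342,203), and the cover with the fin at (322,255). I zoom to read the knob angle.

```bash
python3 - <<'E'
from h import *
im=cv2.imread("pics/w1.png")[140:290,175:465]
cv2.imwrite("pics/w1z.png",cv2.resize(im,None,fx=2.7,fy=2.7,interpolation=cv2.INTER_CUBIC))
T=np.load('T1.npy')
hs=cv2.imread("pics/w1.png")
m=(hs[140:215,340:400].max(2)<30).astype(np.uint8)
n,l,st,c=cv2.connectedComponentsWithStats(m);print(st,c+[340,140])
for n,uv,z in [('plate near L',(181,215),122),('plate R',(456,216),122),('plateRback',(437,192),122),('knob',(373,178),135),('finTop',(321,233),172),('finR',(328,270),150),('tongue tip',(342,204),93),('tongue hub',(373,180),93)]:
    print(n,onz('wrist',uv,z,T))
E
```

```text
[[   0    0   60   75 4033]
 [  20   26   28   30  467]] [[369.29754525 176.79965286]
 [371.248394   178.73019272]]
plate near L [ 546.24718254 -109.89727624  122.        ]
plate R [530.79560039 255.82422022 122.        ]
plateRback [499.14186841 225.52825255 122.        ]
knob [481.78143157 138.45786317 135.        ]
finTop [542.64824608  77.05019781 172.        ]
finR [602.68679128  88.52935043 150.        ]
tongue tip [529.85904849 105.20403633  93.        ]
tongue hub [493.55529178 145.58134816  93.        ]
```

View pics/w1z.png

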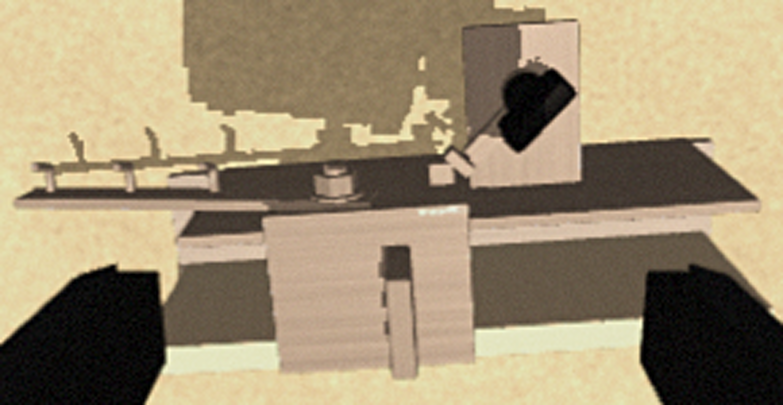

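```bash
python3 - <<'E'
from h import *
T=np.load('T1.npy');f=lambda u,v:(175+(u+.5)/2.7-.5,140+(v+.5)/2.7-.5)
W=lambda u,v,z:onz('wrist',f(u,v),z,T)[:2]
a,b=W(577,97,135),W(522,152,135);print('edge',a,b,np.linalg.norm(a-b),np.arctan2(*(b-a)[::-1]))
print('centre',W(540,115,135))
c,d=W(505,112,89),W(452,162,89);print('tongue',c,d,np.arctan2(*(d-c)[::-1]))
p=[W(757,207,122),W(180,241,122)];print('plate outer-in edge',p,np.linalg.norm(p[0]-p[1]),np.arctan2(-(p[0]-p[1])[0],(p[0]-p[1])[1]))
c=[W(265,217,128),W(467,208,128),W(474,357,128),W(281,371,128)];print('cover',np.mean(c,0),c)
print('fin top',W(397,280,172),W(403,377,172))
E
```

```text
edge [477.87912138 157.22628068] [505.09716637 134.21434473] 35.64226661411404 -0.7018560399218767
centre [487.09697386 141.0252603 ]
tongue [496.814726   130.75747365] [524.72989139 105.23137595] -0.740723357076244
plate outer-in edge [array([531.3436696 , 254.62963606]), array([562.19290799, -29.4637337 ])] 285.76339557503695 0.10816456865538404
cover [581.60629963  66.70185697] [array([545.31501932,  13.7244042 ]), array([536.19494843, 111.10964808]), array([616.14389483, 120.05212739]), array([628.77133595,  21.9212482 ])]
fin top [555.87083791  78.48169395] [603.80984769  83.32648273]
```

The knob's bar lies about 45° to the bracket, its tongue towards the cover. Bracket pose is about (582.5, 50), yaw 0.108, and the knob is at (487, 140.5) with its bar at yaw −0.71.

Call:
drive_tool:
  moves: "-0.5 1.5 -0 0 0 0 4.5;-0.5 1.6 0 0 0 0 4.5;-0.5 1.6 0 0 0 0 4.5;-0.5 1.5 0 0 0 0 4.5;0 0 2.5 0 0 7 4.5;0 0 2.5 0 0 7 4.5;0 0 2.5 0 0 7 4.5;0 0 2.5 0 0 7 4.5;0 0 2.5 0 0 7 4.5;0 0 2.5 0 0 7 4.5;0 0 2.5 0 0 1.4 4.5;0 0 1.5 0 0 0 4.5;0 0 0 0 0 0 4.5;0 0 0 0 0 0 4.5"

```text
t: 5.12
eef_pos: [486.6, 140.6, 159.7]
ee_rot: [-3.14, -0.001, 2.431]
ft_force: [-1.2, 0.5, 0.2]
finger_gap: 45.2
finger_force: 0.0
```

```bash
python3 - <<'E'
from h import *
s=r.get_state();print(s['joints'],s['eef_pos'],s['ee_rot'])
im=imaging.get_image("wrist")[:,:,::-1]
T=tool(s); im=im.copy()
for p in project('wrist',[[487,140.5,135]],T): print(p)
cv2.imwrite("pics/w2.png",im[100:400,120:520])
E
```

```text
[ 4.65198117e-02  7.68394353e-02  1.82170094e+00 -4.77521276e-05
  1.24493649e+00 -8.13696811e-01] [486.56990402 140.56348027 159.66304432] [-3.14026568e+00 -1.33845326e-03  2.43102739e+00]
[325.19272047 218.30212887]
```

View pics/w2.png

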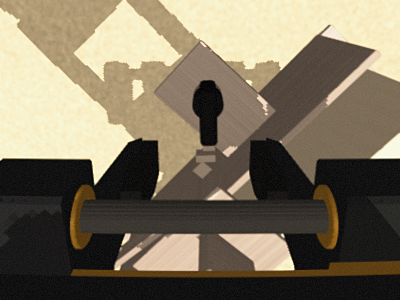

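The grip bar lies upright between the fingers at column 327, rows 180–247, matching the predicted (325,218), so I descend, grip and turn.

Call:
drive_tool:
  moves: "0 0 2.3 0 0 0 4.5;0 0 2.3 0 0 0 4.5;0 0 0 0 0 0 4.5;0 0 0 0 0 0 0.8;0 0 0 0 0 0 0.8;0 0 0 0 0 0 0.8;0 0 0 0 0 0 0.8;0 0 0 0 0 0 0.8;0 0 0 0 0 0 0.8"
  squeeze: 20

```text
t: 5.92
eef_pos: [487.5, 140.7, 114.9]
ee_rot: [3.141, 0.001, 2.432]
ft_force: [-0.1, 0.7, 0.2]
finger_gap: 8.5
finger_force: 0.0
```

Call:
drive_tool:
  moves: "0 0 0 0 0 7 0.8;0 0 0 0 0 7 0.8;0 0 0 0 0 7 0.8;0 0 0 0 0 7 0.8;0 0 0 0 0 7 0.8;0 0 0 0 0 7 0.8;0 0 0 0 0 7 0.8;0 0 0 0 0 7 0.8;0 0 0 0 0 7 0.8;0 0 0 0 0 7 0.8;0 0 0 0 0 7 0.8;0 0 0 0 0 3 0.8;0 0 0 0 0 0 0.8;0 0 0 0 0 0 0.8;0 0 0 0 0 0 0.8"

```text
t: 7.17
eef_pos: [487.1, 140.6, 114.2]
ee_rot: [3.142, -0.0, 1.037]
ft_force: [0.1, -0.4, -0.1]
finger_gap: 8.1
finger_force: 0.0
```

Gap 8 mm with no force means the bar was missed, so I look.

```bash
python3 - <<'E'
from h import *
s=r.get_state()
a=imaging.get_image("wrist")[60:400,120:520,::-1]
b=imaging.get_image("scene")[150:270,290:430,::-1]
b=cv2.resize(b,(397,340),interpolation=cv2.INTER_CUBIC)
cv2.imwrite("pics/w3.png",np.hstack([a,b]))
E
```

```text
(no output)
```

View pics/w3.png

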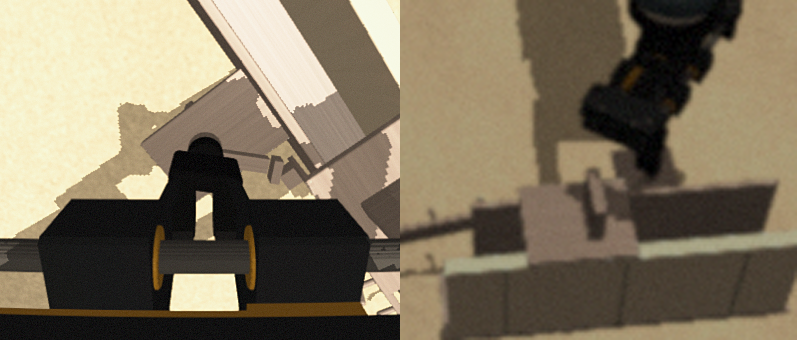

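```bash
python3 - <<'E'
from h import *
im=cv2.imread('pics/w2.png');g=im.max(2)
for y in range(76,156,2): print(y,' '.join('%3d'%v for v in g[y,186:232:2]))
im=cv2.imread('pics/w3.png');g=im.max(2)
print()
for y in range(120,196,3): print(y,' '.join('%3d'%v for v in g[y,165:300:4]))
s=r.get_state();T=tool(s)
print(project('wrist',[[487,140.5,z] for z in (95,101,135)],T)-[120,60])
S=T.copy();S[:3,3]=[486.57,140.56,159.66];S[:3,:3]=R.from_euler('xyz',[-3.14,-.0013,2.431]).as_matrix()
u=np.array([np.cos(-.71),np.sin(-.71),0])
for z in(101,135):
  for t in(-20,0,20): print(z,t,project('wrist',[np.array([487,140.5,z])+t*u],S)-[120,100])
E
```

```text
76 141 146 149 143 143 152 147 144 146 148 146 139 145 148 144 149 142 141 151 145 147 140 133
78 144 143 143 151 144 142 148 145 142 150 150 146 146 147 148 146 143 144 145 145 142 144 141
80 145 145 142 144 150 147 145 148 104  68  73  46  43  85 139 142 143 145 143 148 150 144 142
82 146 141 144 139 141 147 153  65   0   7   0  18   6   8  49 147 142 140 143 151 141 146 143
84 144 141 142 144 147 146 131  27  17  18  11   8  17  16   8 113 142 145 144 147 143 146 145
86 138 145 140 141 148 126  83  13  10  15   3   9   9   9  10  75 112 144 144 141 151 148 142
88 140 140 143 145 141  91  44   6   6  14  11  18   3  12  10  20  75 135 140 140 147 144 148
90 146 144 140 149 113  44   6   8   9  13  12  12  19  13   4   6  11  93 150 139 145 146 142
92 143 140 151 141  74   1   5  12  17  18   9   3  11  14   5  16   7  42 141 146 136 143 145
94 139 142 146 146  30  10   6  15  11  20  15  20  22  20  13  16  15   0 132 144 143 141 142
96 151 142 141 136  17  13  17   9  24  14  12  16  25  17  20   8  19  11 100 142 146 143 141
98 140 139 145 117  19  23  19  14  17  17  21  21  16 
[... 5978 characters left out ...]
10  15  17   6  18  19  20  15  13  10  14   9  21  17 167 174 174 179 175 170 181 184 176 181 184 152 185 176
192  10  19  19  17  16  14  15  15 145 143 105  56  15  14   9  17  13  16  20  17  39 183 175 181 181 180 177 183 178 175 170 254 184 184
195  17  17  21  17  24  14  20   0 145 129 177 255  30   9  17  14  17  25  20  13  18 183 179 181 177 178 178 178 180 175 253 247 223 186
[[203.62843753 160.07104042]
 [203.61787032 163.34932932]
 [203.54472316 186.04819757]]
101 -20 [[204.11145741  76.94613177]]
101 0 [[204.12288961 102.6233343 ]]
101 20 [[204.13363137 127.15783853]]
135 -20 [[204.04294146  88.28433078]]
135 0 [[204.05778565 117.55235356]]
135 20 [[204.07167219 145.295972  ]]
```

Call:
drive_tool:
  moves: "0 0 0 0 0 0 4;0 0 0 0 0 0 4;0 0 0 0 0 0 4;0 0 0 0 0 0 4;0 0 -2.3 0 0 0 4.5;0 0 -2.3 0 0 0 4.5;0 0 0 0 0 0 4.5;0 0 0 0 0 0 4.5"

```text
t: 7.93
eef_pos: [488.2, 140.7, 161.3]
ee_rot: [3.139, -0.002, 1.036]
ft_force: [-0.4, 0.3, -0.6]
finger_gap: 45.1
finger_force: 0.0
```

```bash
python3 - <<'E'
from h import *
s=r.get_state();print(s['eef_pos'],s['ee_rot'],s['finger_gap'])
a=imaging.get_image("wrist")[100:400,120:520,::-1]
cv2.imwrite("pics/w4.png",cv2.resize(a[40:220,80:340],(780,540),interpolation=cv2.INTER_CUBIC))
E
```

```text
[488.16552869 140.70684986 161.3252243 ] [ 3.13896559e+00 -1.72800169e-03  1.03567136e+00] 45.08279038748864
```

View pics/w4.png

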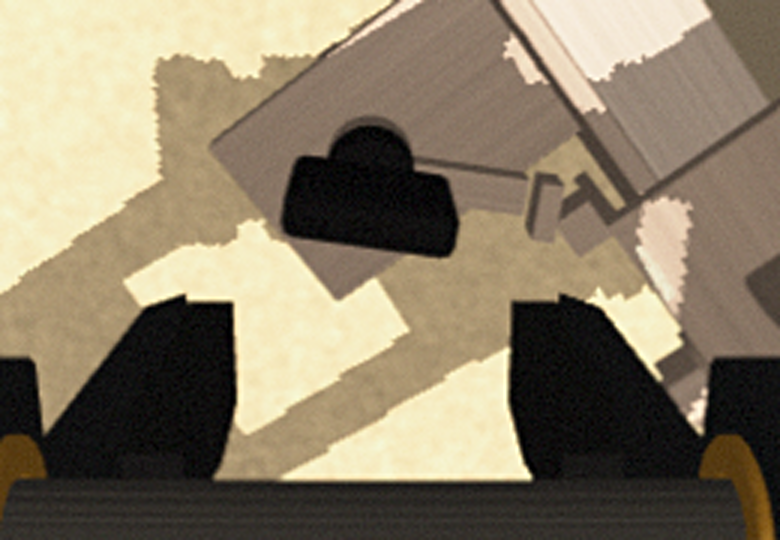

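The knob is unturned (bar across the view, about (370,220) in the zoom). The fingers' image size says the tips sit some 30 mm above the nominal TCP, so they closed above the bar. I turn back and go lower in steps.

Call:
drive_tool:
  moves: "0 0 0 0 0 -7 4.5;0 0 0 0 0 -7 4.5;0 0 0 0 0 -7 4.5;0 0 0 0 0 -7 4.5;0 0 0 0 0 -7 4.5;0 0 0 0 0 -7 4.5;0 0 0 0 0 -7 4.5;0 0 0 0 0 -7 4.5;0 0 0 0 0 -7 4.5;0 0 0 0 0 -7 4.5;0 0 0 0 0 -7 4.5;0 0 2 0 0 -3 4.5;0 0 2 0 0 0 4.5;0 0 1.5 0 0 0 4.5;0 0 0 0 0 0 4.5;0 0 0 0 0 0 4.5"

```text
t: 9.32
eef_pos: [485.5, 140.5, 103.4]
ee_rot: [-3.139, -0.003, 2.432]
ft_force: [-0.4, -0.6, 0.5]
finger_gap: 45.0
finger_force: 0.0
```

Call:
drive_tool:
  moves: "0 0 1 0 0 0 4.5;0 0 0.8 0 0 0 4.5;0 0 0 0 0 0 4.5"

```text
t: 9.57
eef_pos: [486.2, 140.6, 85.8]
ee_rot: [-3.14, -0.001, 2.432]
ft_force: [-0.0, -0.0, -0.2]
finger_gap: 45.1
finger_force: 0.0
```

Call:
drive_tool:
  moves: "0 0 0 0 0 0 0.5;0 0 0 0 0 0 0.5;0 0 0 0 0 0 0.5;0 0 0 0 0 0 0.5;0 0 0 0 0 0 0.5;0 0 0 0 0 0 0.5"

```text
t: 10.07
eef_pos: [488.7, 142.0, 87.6]
ee_rot: [3.137, 0.001, 2.431]
ft_force: [5.1, 7.0, -3.3]
finger_gap: 11.9
finger_force: 20.0
```

Call:
drive_tool:
  moves: "0 0 0 0 0 5 0.5;0 0 0 0 0 5 0.5;0 0 0 0 0 5 0.5;0 0 0 0 0 5 0.5;0 0 0 0 0 5 0.5;0 0 0 0 0 5 0.5;0 0 0 0 0 0 0.5"
  squeeze: 25

```text
t: 10.65
eef_pos: [488.7, 141.9, 87.6]
ee_rot: [3.137, -0.001, 1.903]
ft_force: [6.2, 7.4, -4.1]
finger_gap: 11.5
finger_force: 25.0
```

Call:
drive_tool:
  moves: "0 0 0 0 0 6 0.5;0 0 0 0 0 6 0.5;0 0 0 0 0 6 0.5;0 0 0 0 0 6 0.5;0 0 0 0 0 6 0.5;0 0 0 0 0 6 0.5;0 0 0 0 0 6 0.5;0 0 0 0 0 6 0.5;0 0 0 0 0 0 0.5;0 0 0 0 0 0 0.5"

```text
t: 11.48
eef_pos: [488.6, 141.9, 87.6]
ee_rot: [3.14, -0.004, 1.07]
ft_force: [6.2, 5.7, -4.1]
finger_gap: 12.1
finger_force: 25.0
```

Gripped at 11.9 mm and turned by 78°. Now release, rise, turn to yaw 0.108 and go over the fin.

Call:
drive_tool:
  moves: "0 0 0 0 0 0 3.5;0 0 0 0 0 0 3.5;0 0 0 0 0 0 3.5;0 0 0 0 0 0 3.5;0 0 -3 0 0 0 3.5;0 0 -3 0 0 0 3.5;0 0 -3 0 0 0 3.5;0 0 0 0 0 7 5;0 0 0 0 0 7 5;0 0 0 0 0 7 5;0 0 0 0 0 7 5;0 0 0 0 0 7 5;0 0 0 0 0 7 5;0 0 0 0 0 7 5;0 0 0 0 0 6 5;0 0 0 0 0 0 5"

```text
t: 12.82
eef_pos: [486.9, 140.5, 177.1]
ee_rot: [3.141, 0.0, 0.107]
ft_force: [0.9, 1.0, -0.5]
finger_gap: 49.7
finger_force: 0.0
```

Call:
drive_tool:
  moves: "2.1 1.7 0 0 0 0 5;2.1 1.8 0 0 0 0 5;2.1 1.7 0 0 0 0 5;2.1 1.8 0 0 0 0 5;0 0 0 0 0 0 5;0 0 0 0 0 0 5"

```text
t: 13.32
eef_pos: [578.6, 79.4, 176.6]
ee_rot: [-3.141, 0.001, 0.111]
ft_force: [0.0, -0.0, 0.0]
finger_gap: 50.4
finger_force: 0.0
```

```bash
python3 - <<'E'
from h import *
s=r.get_state();print(s['eef_pos'],s['ee_rot'],s['finger_gap'],s['joints'])
T=tool(s)
a=imaging.get_image("wrist")[:,:,::-1];cv2.imwrite("pics/w5f.png",a)
print(project('wrist',[[580.5,81.5,172],[580.5,81.5,128]],T))
cv2.imwrite("pics/w5.png",cv2.resize(a[60:300,140:500],(780,520),interpolation=cv2.INTER_CUBIC))
E
```

```text
[578.63332004  79.42755981 176.61916031] [-3.14137739e+00  9.00612082e-04  1.11356080e-01] 50.4213569205924 [-6.67014600e-02  2.28502819e-01  1.61204187e+00  5.42924633e-05
  1.30197246e+00  1.39272444e+00]
[[319.72286098 225.39989632]
 [320.40869288 203.7354359 ]]
```

View pics/w5.png

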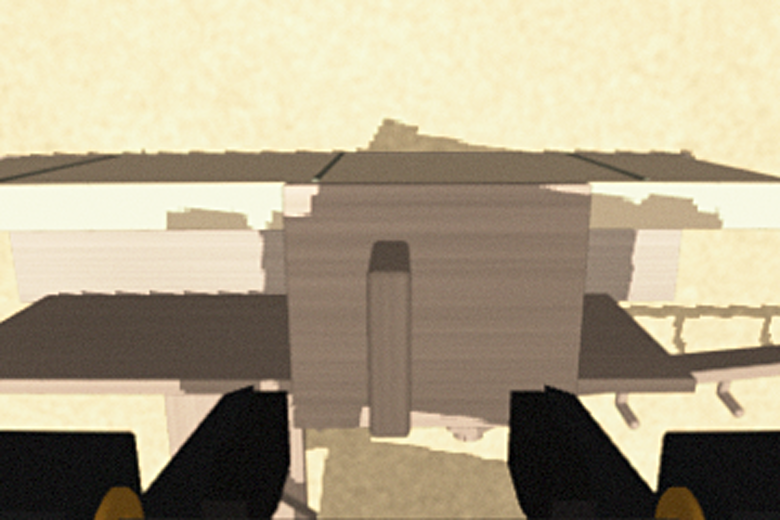

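The fin top is centred at about (319.5,223) against a predicted (319.7,225.4), so the position holds. The fingers again show their tips ~31 mm above nominal, so I go to nominal z 109.

Call:
drive_tool:
  moves: "0.2 -0.2 2.3 0 0 0 5;0 0 2.3 0 0 0 5;0 0 2.2 0 0 0 5;0 0 0 0 0 0 5;0 0 0 0 0 0 0.5;0 0 0 0 0 0 0.5;0 0 0 0 0 0 0.5;0 0 0 0 0 0 0.5;0 0 0 0 0 0 0.5;0 0 0 0 0 0 0.5"
  squeeze: 20

```text
t: 14.2
eef_pos: [580.6, 82.5, 110.0]
ee_rot: [3.141, -0.001, 0.111]
ft_force: [0.3, -3.0, 0.3]
finger_gap: 12.1
finger_force: 0.3
```

Call:
drive_tool:
  moves: "0 -1 0 0 0 0 0.5;0 -1 0 0 0 0 0.5;0 -1 0 0 0 0 0.5;0 0 0 0 0 0 0.5"

```text
t: 14.53
eef_pos: [576.8, 115.0, 109.9]
ee_rot: [-3.141, -0.001, 0.112]
ft_force: [-2.1, 0.7, 6.8]
finger_gap: 11.8
finger_force: 20.0
```

Call:
drive_tool:
  moves: "0 -1 0 0 0 0 0.5;0 -1 0 0 0 0 0.5;0 -1 0 0 0 0 0.5;0 -1 0 0 0 0 0.5;0 -1 0 0 0 0 0.5;0 -1 0 0 0 0 0.5;0 -1 0 0 0 0 0.5;0 -1 0 0 0 0 0.5;0 -0.9 0 0 0 0 0.5;0 -0.3 0 0 0 0 0.5;0 0 0 0 0 0 0.5;0 0 0 0 0 0 0.5;0 0 0 0 0 0 0.5"

```text
t: 15.62
eef_pos: [567.0, 201.4, 109.9]
ee_rot: [3.136, 0.0, 0.111]
ft_force: [-1.6, -14.8, 7.0]
finger_gap: 11.7
finger_force: 20.0
```

The cover is against its stop (119.7 mm of travel). Release, rise, move over the bolt head and look.

Call:
drive_tool:
  moves: "0 0 0 0 0 0 4.5;0 0 0 0 0 0 4.5;0 0 0 0 0 0 4.5;0 0 -3 0 0 0 4.5;0 0 -3 0 0 0 5;0 0 -2 0 0 0 5;0 2.5 0 0 0 0 5;0 2.5 0 0 0 0 5;0 2.5 0 0 0 0 5;0 2.5 0 0 0 0 5;0 2.5 0 0 0 0 5;0 2.5 0 0 0 0 5;0 0 0 0 0 0 5;0 0 0 0 0 0 5"

```text
t: 16.78
eef_pos: [583.1, 54.5, 188.8]
ee_rot: [-3.141, 0.0, 0.109]
ft_force: [-0.4, 0.6, 0.8]
finger_gap: 49.8
finger_force: 0.0
```

```bash
python3 - <<'E'
from h import *
s=r.get_state();print(s['eef_pos'],s['ee_rot'],s['finger_gap'],s['joints'])
T=tool(s);np.save('T6',T)
a=imaging.get_image("wrist")[:,:,::-1];cv2.imwrite("pics/w6f.png",a)
b=imaging.get_image("scene")[:,:,::-1];cv2.imwrite("pics/s6f.png",b)
print(project('wrist',[[583.5,52.2,100],[583.5,52.2,112],[583.5,52.2,88]],T))
cv2.imwrite("pics/w6.png",cv2.resize(a[100:340,140:500],(780,520),interpolation=cv2.INTER_CUBIC))
E
```

```text
[583.09878314  54.48756947 188.76361463] [-3.14082550e+00  4.11367172e-04  1.08800259e-01] 49.813725671785086 [-1.09750953e-01  2.19983043e-01  1.59677593e+00  6.80088334e-04
  1.32540165e+00  1.35207986e+00]
[[325.81671683 191.98179759]
 [325.90483639 195.82378635]
 [325.73560658 188.44648402]]
```

View pics/w6.png

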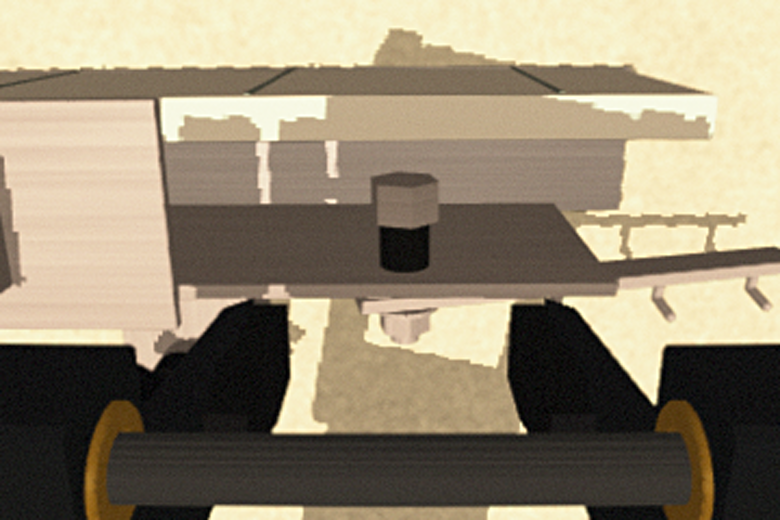

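The head is at (405,200) in the zoom with the black collar towards the front plate, the fingers on either side at columns 289 and 509, and the bar to the right clear of them. It sits about 2 mm further in +x than predicted. Sag comes from the bar tip in the first scene picture.

```bash
python3 - <<'E'
from h import *
f=lambda u,v:(270+(u+.5)/4.7-.5,180+(v+.5)/4.7-.5)
th=.109;n=np.array([np.cos(th),np.sin(th),0]);e=np.array([-np.sin(th),np.cos(th),0]);O=np.array([584.8,51.5,0])
for nm,uv,x in [('tip scene',f(46,259),-37),('tip top',f(42,252),-40),('mid',f(150,238),-37),('near',f(215,225),-37)]:
    o,d=ray('scene',uv);p=o+d*((O-o)@n+x)/(d@n);q=p-O;print(nm,q@n,q@e,q[2],np.arctan2(100-q[2],-(q@e)))
E
```

```text
tip scene -36.99999999999999 -176.61101000333196 67.35971475983433 0.18275245221113612
tip top -39.999999999999886 -178.58566656218173 70.49873597096325 0.16371538092930274
mid -37.00000000000003 -115.06256849985922 80.36576221498558 0.16901178627583993
near -37.000000000000064 -77.03461571217481 88.28490890425644 0.1509193257722575
```

Sag is about 0.17 rad (10°). I tilt the tool 10° about its x to match the flats, go down (nominal TCP z 60, so pads reach below mid-head), then grip.

Call:
drive_tool:
  moves: "0.15 -0.37 2.3 0 0 0 5;0 0 2.3 0 0 0 5;0 0 2.3 0 0 0 5;0 0 0 5 0 0 5;0 0 0 5 0 0 5;0 0 0 0 0 0 5;0 0.35 2 0 0 0 5;0 0.35 2 0 0 0 5;0 0.35 1.9 0 0 0 5;0 0 0 0 0 0 5;0 0 0 0 0 0 5"

```text
t: 17.8
eef_pos: [583.3, 59.8, 59.6]
ee_rot: [-2.967, 0.002, 0.112]
ft_force: [0.7, -0.8, 0.6]
finger_gap: 50.0
finger_force: 0.0
```

Call:
drive_tool:
  moves: "0 0.1 0 0 0 0 1.5;0 0 0 0 0 0 1.5;0 0 0 0 0 0 1.5;0 0 0 0 0 0 1.5;0 0 0 0 0 0 1.5;0 0 0 0 0 0 1.5;0 0 0 0 0 0 1.5"
  squeeze: 40

```text
t: 18.38
eef_pos: [585.0, 59.3, 61.3]
ee_rot: [-2.964, -0.002, 0.11]
ft_force: [-0.0, 7.9, 3.6]
finger_gap: 23.5
finger_force: 40.0
```

Call:
drive_tool:
  moves: "0 0.12 0 -2 0 0 1.5;0 0.12 0 -2 0 0 1.5;0 0.12 0 -2 0 0 1.5;0 0.12 0 -2 0 0 1.5;0 0.12 0 -2 0 0 1.5;0 0 0 0 0 0 1.5;0 0 0 0 0 0 1.5;0 0 0 0 0 0 1.5"
  squeeze: 50

```text
t: 19.05
eef_pos: [585.8, 52.6, 60.7]
ee_rot: [-3.139, -0.002, 0.11]
ft_force: [-0.5, 5.3, 7.6]
finger_gap: 23.6
finger_force: 50.0
```

```bash
python3 - <<'E'
from h import *
s=r.get_state();print(s['eef_pos'],s['ee_rot'],s['finger_gap'],s['finger_force'],s['ft_force'],s['torque'])
b=imaging.get_image("scene")[:,:,::-1];cv2.imwrite("pics/s7.png",b)
a=cv2.imread("pics/scene0.png")
th=.109;n=np.array([np.cos(th),np.sin(th),0]);e=np.array([-np.sin(th),np.cos(th),0]);O=np.array([584.8,51.5,0])
for sg in (-.09,0,.09,.17):
  print(sg,project('scene',[O-37*n-e*L*np.cos(sg)+np.array([0,0,100-L*np.sin(sg)]) for L in(120,140,160,175)]).round(1).tolist())
for nm,im in(('before',a),('now',b)):
  for c in (283,288,293,298): print(nm,c,im[218:248,c].max(1).tolist())
E
```

```text
[585.75429318  52.570734    60.69006538] [-3.13911069e+00 -1.91503464e-03  1.10308965e-01] 23.57479739856157 49.99741354084108 [-0.52559564  5.25073925  7.57357451] [ 1.03215762  0.15272581 -0.03246484]
-0.09 [[299.3, 223.8], [291.8, 224.0], [284.3, 224.2], [278.6, 224.4]]
0 [[299.3, 226.2], [291.9, 226.8], [284.5, 227.4], [278.9, 227.8]]
0.09 [[299.7, 228.5], [292.4, 229.5], [285.1, 230.4], [279.7, 231.1]]
0.17 [[300.4, 230.5], [293.2, 231.8], [286.1, 233.0], [280.8, 234.0]]
before 283 [168, 164, 168, 165, 165, 165, 163, 166, 153, 135, 114, 113, 120, 134, 120, 75, 54, 47, 53, 97, 145, 160, 154, 126, 120, 134, 142, 144, 136, 123]
before 288 [166, 167, 166, 168, 167, 166, 166, 164, 166, 164, 164, 162, 146, 124, 79, 53, 49, 58, 95, 144, 164, 164, 162, 160, 163, 159, 162, 153, 116, 111]
before 293 [166, 166, 167, 168, 166, 165, 165, 163, 167, 163, 159, 146, 125, 80, 54, 44, 62, 101, 147, 160, 163, 160, 162, 165, 158, 163, 148, 115, 105, 135]
before 298 [165, 168, 166, 168, 165, 164, 165, 163, 165, 160, 150, 121, 77, 50, 47, 62, 107, 151, 160, 168, 163, 157, 150, 155, 158, 158, 151, 120, 113, 148]
now 283 [166, 163, 162, 159, 160, 153, 146, 129, 83, 53, 47, 59, 110, 147, 164, 167, 168, 165, 171, 168, 166, 167, 167, 159, 160, 158, 158, 153, 130, 119]
now 288 [169, 170, 167, 163, 167, 150, 129, 97, 61, 53, 50, 82, 139, 164, 167, 168, 169, 167, 169, 167, 165, 167, 164, 163, 166, 167, 165, 153, 120, 113]
now 293 [169, 166, 166, 169, 163, 145, 129, 81, 50, 47, 63, 105, 154, 164, 165, 167, 167, 164, 168, 163, 162, 165, 166, 166, 164, 162, 153, 124, 105, 121]
now 298 [154, 147, 147, 147, 143, 128, 101, 63, 52, 51, 76, 129, 157, 167, 166, 168, 169, 165, 173, 167, 166, 159, 129, 122, 134, 142, 135, 116, 113, 150]
```

Call:
drive_tool:
  moves: "0 0 0 0 0 0 1.5;0 0 0 0 0 0 1.5;0 0 0 0 0 0 1.5;0 0 0 0 0 0 1.5;0 0 0 0 0 0 1.5;0 0 0 0 0 0 1.5"

```text
t: 19.6
eef_pos: [585.8, 52.6, 60.7]
ee_rot: [-3.139, -0.002, 0.11]
ft_force: [-0.9, 6.0, 6.4]
finger_gap: 23.2
finger_force: 50.0
```

```bash
python3 -c "
from bench import r
s=r.get_state();print(s['eef_pos'],s['finger_force'],s['ft_force'],abs(s['qvel']).max());print(r.hand_in())"
```

```text
[585.77680833  52.59210722  60.6927572 ] 49.99779164500069 [-0.86365561  6.04174614  6.41057439] 0.0018632029418317688
the job is handed in; nothing more can be done
None
```

I handed the job in (no verdict came back) with the latch turned about 78°, the cover at its stop (about 120 mm), and the bolt head gripped at 50 N; the bar measures level in the scene camera to within a few hundredths of a radian.

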